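# Slide the speaker onto the free charging stand

### The job

Put the orange speaker on to charge: it is too wide to grip, so slide it off the lid of the wooden box onto whichever of the two charging stands is free. Leave it centred on that stand, roughly square to it, sitting flat and clear of the box. Don't tip it over or let it fall, and leave the white clock on the other stand where it is.

Things in the scene. Friction and masses are not known exactly. Their poses are not given: they have to be found in the camera images.
- speaker: orange cube-shaped loudspeaker with rounded edges, 100 (x) x 100 (y) x 75 mm high, 0.4 to 0.85 kg, plain flat underside that slides under a push of some 2 to 10 N. Loose; starts on the lid of the box, up to 25 mm off its middle and turned up to 0.2 rad. Origin: centre of its underside, z up.
- box: low closed wooden box, too heavy to shift (fixed), 130 (its x) x 190 (its y) x 75 mm high, flat plain lid. Origin: centre of its underside. The two stands are beside its two short ends, on its own +y and -y sides.
- stand_1: charging stand, fixed: brass foot and column, flat black rimless top plate 80 (its x) x 70 mm (its y), 72 mm above the table (3 mm below the box lid). Axes parallel to the box's. Its centre is 166 mm from the box's centre along the box's y, leaving a 36 mm gap between lid and plate. Origin: centre of its underside. Either stand may be on either side; one bears the clock, the other is free.
- stand_2: the other charging stand, identical to stand_1, beside the other end of the box.
- clock: white round table clock, 64 mm diameter, 45 mm high, 0.25 kg, loose; stands within 6 mm of the middle of the occupied stand, on its top. Origin: centre of its underside.
Things that resemble listed ones, but are neither listed nor needed, are in the scene too. Leave any green, red or turquoise look-alike of the speaker alone.

How it is judged (in metres and radians):
At the end, for the whole second after the job is handed in: The speaker rests, still and flat (within 0.05 rad), on the stand that was free, its centre within 18 mm of the stand's centre along each of the stand's axes, square to it within 0.26 rad (15 degrees), not touching the box; the clock is within 20 mm of where it started, on the other stand (((x of speaker in the frame of stand_1 between -0.018 and 0.018 m and y of speaker in the frame of stand_1 between -0.018 and 0.018 m and z of speaker in the frame of stand_1 between 0.068 and 0.077 m and angle between the x axis of speaker and the x axis of stand_1, either way round below 0.26 rad) or (x of speaker in the frame of stand_2 between -0.018 and 0.018 m and y of speaker in the frame of stand_2 between -0.018 and 0.018 m and z of speaker in the frame of stand_2 between 0.068 and 0.077 m and angle between the x axis of speaker and the x axis of stand_2, either way round below 0.26 rad)) and angle between speaker's own z axis and vertical below 0.05 rad and contact force between speaker and box below 0.1 N and linear speed of speaker below 0.01 m/s and distance of clock from where it was at the start of the episode below 0.02 m).
It fails at once if the speaker is tipped over or falls from its support (angle between speaker's own z axis and vertical above 0.5 rad or height (world z) of speaker below 0.045 m).
It fails at once if the clock is pushed away (more than 20 mm) (distance of clock from where it was at the start of the episode above 0.02 m).
It also fails if it takes over 37 s, if anything falls off the work surface, if the arm or the gripper's body presses on something with over 40 N, if the wrist force passes 120 N, or if a joint passes its speed limit or range.

### The arm

A 7-joint arm with a two-finger parallel gripper is mounted at the origin on the work surface. World frame = base frame: x ahead of the robot, y to its left, z up, the work surface at z = 0. Lengths are in mm, angles in rad, forces in N, time in s.
With the tool pointing down it reaches from about 425 to 875 mm from the base axis. Payload 8.4 kg.
Tool frame: the origin (TCP) lies at the very end of the fingers, on their centre line; the grasp point (between the pads) lies behind it (r.hold_point_z is the x of the grasp point in the tool frame, in mm); x points along the fingers, y is the direction in which the jaws open and shut, and the axes are right-handed (so a half turn about x gives the same grasp; the last joint's range is limited). The gripper opens to 85 mm and grips with 20 to 120 N. Pads are 22 mm wide; open, the fingers measure 114 mm over their backs; the gripper's body (76 mm by 85 mm) begins 54 mm behind the grasp point. The pads swing forward as they close: fully open they stand 13 mm farther back than shut.
Start: joints at [1.111, 0.333, 0.04, 1.465, -0.013, 1.343, -0.059], TCP at [229.441, -608.129, 231.308] pointing down, gripper open.
Joint ranges: [-2.58, 2.58], [-0.38, 2.09], [-1.3, 1.39], [0.25, 2.4], [-1.5, 4.64], [0.08, 2.09], [-2.65, 2.65]. Speed limits (rad/s): [2.22, 2.22, 2.79, 2.79, 3.14, 3.14, 3.14].

### API

Orientations are given as a unit quaternion [w, x, y, z].
In Python, from rig import r gives the robot as it stands.
- The arm moves only by the tool play_rows, never from a script. Its argument "deltas" is a list of rows, each a list of 7 numbers: the gripper command: -1 is fully open, 1 is shut, values between are in proportion, then the shift along the world's x, y, z in cm, then the turn, a rotation vector about the world's x, y, z in rad. In form: [[jaw, tx, ty, tz, rx, ry, rz], ...]. A call has 1 to 10 rows; each row is the pose to reach, as a shift and turn from the pose commanded when the call began; what a row does not reach only later rows make up. A row lasts 1/8 s, in which the tool goes at most 62.5 mm and 10.7 degrees, less where a joint would pass 70% of its speed; a pose out of reach is approached as far as the arm can. A call with a gripper value outside its range is refused whole. The fingers move at their own pace and stop on an object; "squeeze" is the grip in N (left out, the last holds). Time passes only in rows, so rows that repeat a pose let the fingers close. It gives the time, the measured TCP pose, the force and the opening at its end, in the units of the state.
- r.get_state(): the state, without advancing time (a new reading comes with each control period).
- r.grab_frame(name): name is "scene" or "top"; returns a dict with "pixels" (480x640x3 uint8, red, green, blue), "depth" (480x640 float32, mm along the optical axis (not along the pixel's ray), 0 where there is no reading), "mtx" (3x3 intrinsics, pixels), "world_from_camera" (4x4, takes a point from camera to world coordinates). Camera axes: x right, y down, z forward; pixel columns grow to the right and rows downward; lengths in mm; the calibration is good to about 2 mm. A picture is of the moment at which its call begins.
- r.close_job(): hands the job in, once; it reports no verdict.
The state is a dict: "time": time; "joint_pos": joint angles; "joint_velocities": joint speeds; "effort": joint torques, N m; "tool_pos": TCP position; "tool_rot": TCP orientation; "wrist_force": force on the tool from outside, world axes, zero at the start; "torque": the same for the moment, N m; "gripper_width": finger opening in mm.
Only numpy, scipy, OpenCV 4.12 (cv2) and the standard library are available. Lean on these libraries where they do the work, as an engineer would, in place of code of your own. Each camera call takes 0.05 s, during which the arm holds its last target. There are 200 camera calls.

## Working session

There is one attempt and no reset: what is moved stays moved. The work goes in short steps, Python scripts to look and compute and a tool call to move; the robot and the scene stay as the last step left them, time stands still between calls to the robot, and variables do not carry over. Pictures are saved under pics/ and viewed, about 8 in all and at most 12, crops included, and the job is handed in when it is done.

Besides the shell and the picture viewer there is one more tool, called as name(argument=value, ...), one argument or row to a line, values as JSON. play_rows: Moves the arm, as the interface text tells. Its arguments: {"type":"object","properties":{"deltas":{"type":"array"},"squeeze":{"type":"number"}},"required":["deltas"]}

```bash
mkdir -p pics; ls
cat > h.py <<'E'
import numpy as np, cv2
from rig import r
def grab(n,save=None):
    f=r.grab_frame(n)
    if save: cv2.imwrite('pics/'+save,cv2.cvtColor(f['pixels'],cv2.COLOR_RGB2BGR))
    return f
def pts(f):
    d=f['depth'].astype(float); K=f['mtx']; v,u=np.mgrid[:480,:640]
    P=np.stack([(u-K[0,2])/K[0,0]*d,(v-K[1,2])/K[1,1]*d,d],-1)
    T=f['world_from_camera']; return P@T[:3,:3].T+T[:3,3]
E
python3 - <<'E'
from h import *
for n in('scene','top'):
    f=grab(n,n+'0.png'); print(n,f['world_from_camera'].round(2).tolist(),f['mtx'].tolist()); np.savez(n+'0.npz',**f)
print(r.get_state(), r.hold_point_z)
E
```

```text
pics
scene [[0.77, 0.45, -0.45, 836.71], [0.64, -0.56, 0.53, -554.03], [-0.01, -0.7, -0.72, 714.8], [0.0, 0.0, 0.0, 1.0]] [[461.7348034862555, 0.0, 315.7994481667271], [0.0, 461.7348034862555, 240.2946684930626], [0.0, 0.0, 1.0]]
top [[-0.0, -0.99, 0.17, 275.84], [-1.0, -0.0, -0.02, -63.39], [0.02, -0.17, -0.99, 1002.82], [0.0, 0.0, 0.0, 1.0]] [[491.5638082836761, 0.0, 314.8429015605487], [0.0, 491.5638082836761, 237.1072268134729], [0.0, 0.0, 1.0]]
{'time': 0.1, 'joint_pos': array([ 1.11079808,  0.3338309 ,  0.0399001 ,  1.46617349, -0.0133545 ,
        1.3433248 , -0.05849511]), 'joint_velocities': array([ 9.28965257e-04, -2.01680345e-03,  3.45341656e-05, -2.16921541e-03,
        6.43085384e-04, -2.68497489e-04, -5.65247032e-04]), 'effort': array([ 2.33800813e-03, -6.60010815e+01,  1.36937220e+00, -4.06475115e+01,
        1.70585263e-02,  8.93093093e-03,  4.44937697e-06]), 'tool_pos': array([ 229.26277361, -607.7813734 ,  230.52122118]), 'tool_rot': array([-0.12636211, -0.69548817, -0.12736135,  0.69577863]), 'wrist_force': array([-0.51391329,  0.61150283,  0.52230461]), 'torque': array([-0.00114131, -0.03592722, -0.01801126]), 'gripper_width': 85.52074925591576} -18.700000000000003
```

View pics/top0.png

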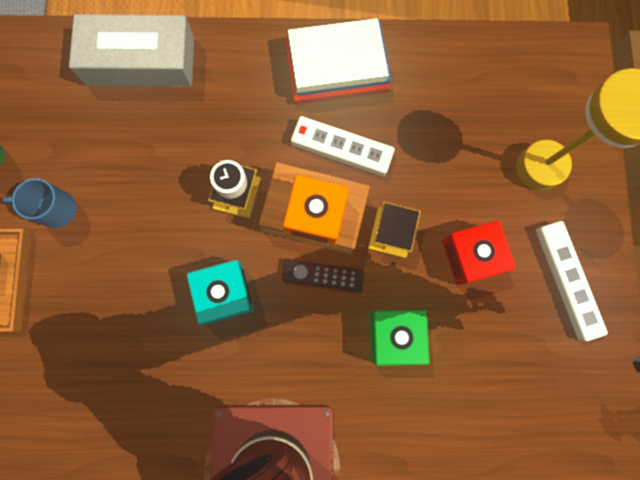

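View pics/scene0.png

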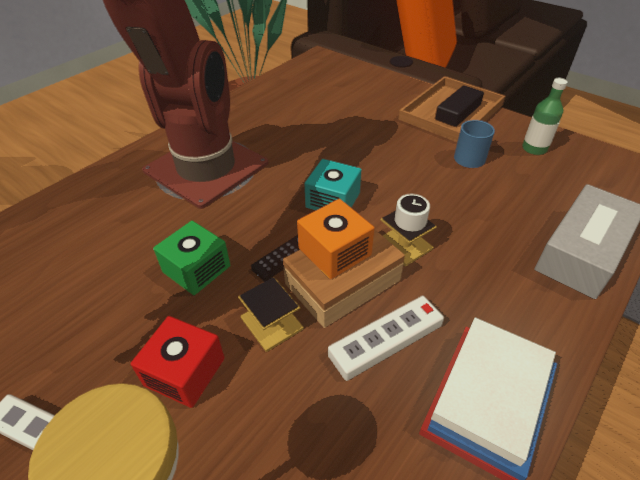

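The top view shows the orange speaker at (316,207) on the lid, the clock at (229,180) on the left stand and the free black-topped stand at (396,228). The look-alikes are red (483,251), green (402,338) and turquoise (218,291), all on the table. Only the orange one is on the box, so it is the one meant.

```bash
cat >> h.py <<'E'
def top(f,lo,hi,seed,hs=None,cmask=None):
    P=pts(f); m=(P[...,2]>lo)&(P[...,2]<hi)
    if cmask is not None: m&=cmask
    n,l=cv2.connectedComponents(m.astype(np.uint8),connectivity=4)
    k=l[seed[1],seed[0]]
    if k==0: return None
    Q=P[l==k]; (c,s,a)=cv2.minAreaRect(Q[:,:2].astype(np.float32))
    return np.round(c,1),np.round(s,1),round(a,2),len(Q),np.median(Q[:,2]).round(1)
def hsv(f): return cv2.cvtColor(f['pixels'],cv2.COLOR_RGB2HSV)
E
python3 - <<'E'
from h import *
f=dict(np.load('top0.npz')); H=hsv(f); P=pts(f)
for s in [(300,207),(270,215),(345,230),(396,228),(229,190),(290,175)]: print(s,P[s[1],s[0]].round(1),H[s[1],s[0]])
print('spk',top(f,140,158,(300,207)))
print('plate',top(f,66,78,(396,228)))
print('clock',top(f,108,125,(229,185)))
m=(P[...,2]>70)&(P[...,2]<80); m[:,:262]=0;m[:,374:]=0;m[:160]=0;m[260:]=0
m=cv2.morphologyEx(m.astype(np.uint8),cv2.MORPH_OPEN,np.ones((3,3)))>0
print('lid',cv2.minAreaRect(P[m][:,:2].astype(np.float32)),np.median(P[m][:,2]))
g=dict(np.load('scene0.npz')); 
for s in [(320,240),(270,300)]: print(pts(g)[s[1],s[0]].round(1))
print('spk',top(g,140,158,(315,235)));print('plate',top(g,66,78,(270,300)))
im=cv2.imread('pics/top0.png')[140:280,180:440]; cv2.imwrite('pics/crop.png',cv2.resize(im,None,fx=3,fy=3,interpolation=cv2.INTER_CUBIC))
E
```

```text
(300, 207) [477.9 -52.8 148.4] [ 19 255 254]
(270, 215) [479.3   5.8  74.7] [ 13 174 144]
(345, 230) [ 450.1 -138.6   75.6] [ 14 181 193]
(396, 228) [ 454.5 -237.2   74.7] [ 9 82 75]
(229, 190) [517.1  79.2 117.2] [  0   0 255]
(290, 175) [559.  -32.1  76.4] [ 14 176 212]
spk (array([479. , -80.5]), array([ 99.9, 100.8]), 76.53, 3061, np.float64(150.3))
plate (array([ 458.2, -239.9]), array([74.4, 84.7]), 75.68, 1609, np.float64(72.1))
clock (array([541.8,  84. ]), array([62.8, 62.5]), 44.08, 909, np.float64(117.7))
lid ((499.9927673339844, -79.0010986328125), (190.1727294921875, 131.2669219970703), 75.63859558105469) 75.2662407658978
[ 486.5 -129.7  148.8]
[ 464.2 -239.2   73.9]
spk (array([482.4, -82.7]), array([100.8, 101.6]), 77.43, 2412, np.float64(149.5))
plate (array([ 460.9, -241.2]), array([74.7, 84.8]), 75.51, 1693, np.float64(71.5))
```

View pics/crop.png

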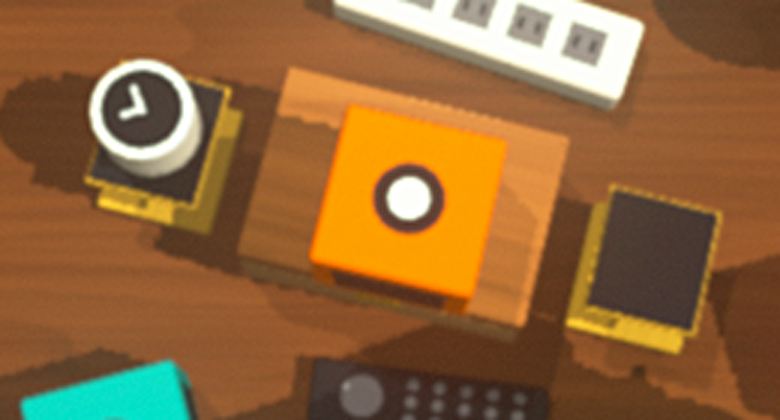

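Crop confirms it: an orange cube on the lid, the free black plate at its right (crop 650,260), and the clock at the left (crop 145,115). Both views agree that the speaker must move about (-21, -159) mm. I'll push with both open fingers straddling its rear face.

Run:
```python
from h import *
from scipy.spatial.transform import Rotation as R
s=r.get_state(); q=s['tool_rot']; M=R.from_quat([q[1],q[2],q[3],q[0]]).as_matrix(); print(M.round(3)); 
a=np.arctan2(M[1,1],M[0,1]); e=np.arctan2(-.248,.969); 
for t in (e,e+np.pi): print('turn z',(t-a+np.pi)%(2*np.pi)-np.pi)
print('shift cm',(np.array([502,3,230])-s['tool_pos'])/10)
```

```text
[[-0.001  0.353 -0.936]
 [ 0.001 -0.936 -0.353]
 [-1.    -0.001  0.   ]]
turn z 0.959468102231166
turn z -2.182124551358627
shift cm [ 2.72737226e+01  6.10781373e+01 -5.21221178e-02]
```

play_rows(
  deltas=[
    [-0.5,2.5,5.5,0,0,0,0.09],
    [-0.5,5,11,0,0,0,0.18],
    [-0.5,7.5,16.5,0,0,0,0.27],
    [-0.5,10,22,0,0,0,0.36],
    [-0.5,12.5,28,0,0,0,0.46],
    [-0.5,15,34,0,0,0,0.56],
    [-0.5,18,40,0,0,0,0.66],
    [-0.5,21,47,0,0,0,0.76],
    [-0.5,24,54,0,0,0,0.86],
    [-0.5,27.3,61.1,0,0,0,0.96],
  ],
)

```text
time: 1.35
tool_pos: [481.0, -43.2, 231.3]
tool_rot: [-0.435, -0.558, -0.434, 0.558]
wrist_force: [1.5, -1.5, 0.1]
gripper_width: 63.7
```

play_rows(
  deltas=[
    [-0.5,0,0,0,0,0,0],
    [-0.5,0,0,0,0,0,0],
  ],
)

```text
time: 1.6
tool_pos: [480.3, -45.5, 230.9]
tool_rot: [-0.434, -0.558, -0.434, 0.559]
wrist_force: [-0.1, -1.2, -1.0]
gripper_width: 64.0
```

play_rows(
  deltas=[
    [-0.5,1.1,2.4,0,0,0,0],
    [-0.5,2.2,4.9,0,0,0,0],
    [-0.5,2.2,4.9,0,0,0,0],
    [-0.5,2.2,4.9,-4,0,0,0],
    [-0.5,2.2,4.9,-8,0,0,0],
    [-0.5,2.2,4.9,-11,0,0,0],
    [-0.5,2.2,4.9,-13.8,0,0,0],
    [-0.5,2.2,4.9,-13.8,0,0,0],
  ],
)

```text
time: 2.6
tool_pos: [500.7, 1.8, 91.5]
tool_rot: [-0.432, -0.558, -0.434, 0.56]
wrist_force: [0.4, -0.6, 0.7]
gripper_width: 63.8
```

Run:
```python
from h import *
f=grab('scene','s1.png')
print('spk',top(f,140,158,(315,235)),r.get_state()['tool_pos'])
```

```text
spk (array([481.6, -82.4]), array([101.4, 101.6]), 76.9, 2408, np.float64(149.5)) [501.92792671   2.29410284  93.0612974 ]
```

View pics/s1.png

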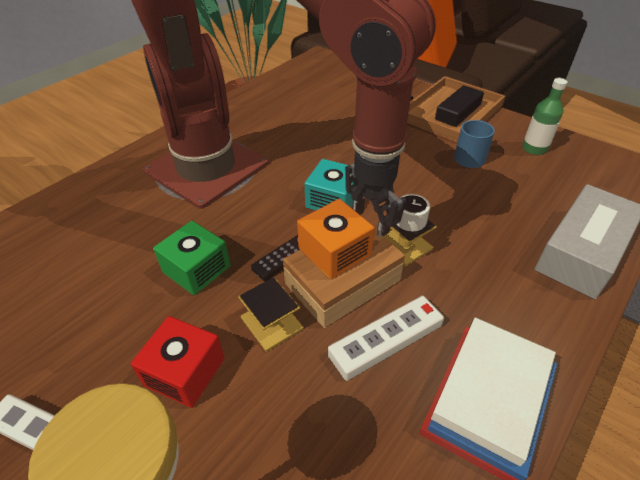

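The fingers stand behind the speaker at (380,215), clear of the clock at (410,212). I'll make contact and push the first 60 mm.

play_rows(
  deltas=[
    [-0.5,-0.3,-1.2,0,0,0,0],
    [-0.5,-0.6,-2.2,0,0,0,0],
    [-0.5,-0.7,-2.9,0,0,0,0],
    [-0.5,-0.8,-3.7,0,0,0,0],
    [-0.5,-0.9,-4.5,0,0,0,0],
    [-0.5,-1.0,-5.3,0,0,0,0],
    [-0.5,-1.1,-6.1,0,0,0,0],
    [-0.5,-1.2,-6.9,0,0,0,0],
    [-0.5,-1.3,-7.7,0,0,0,0],
    [-0.5,-1.4,-8.5,0,0,0,0],
  ],
)

```text
time: 3.9
tool_pos: [489.1, -80.6, 93.9]
tool_rot: [0.434, 0.559, 0.434, -0.558]
wrist_force: [0.5, 4.9, 1.8]
gripper_width: 64.0
```

```bash
cat >> h.py <<'E'
def spk(f):
    P=pts(f);H=hsv(f); m=(P[...,2]>138)&(P[...,2]<162)&(H[...,0]>10)&(H[...,0]<25)&(H[...,1]>150)&(abs(P[...,0]-470)<120)&(abs(P[...,1]+160)<200)
    Q=P[m]; c,s,a=cv2.minAreaRect(Q[:,:2].astype(np.float32)); A=np.c_[Q[:,:2],np.ones(len(Q))]
    return np.round(c,1),np.round(s,1),round(a,1),len(Q),'slopes',np.linalg.lstsq(A,Q[:,2],rcond=None)[0][:2].round(3),'z',np.median(Q[:,2]).round(1)
def rep():
    for n in('scene','top'): print(n,spk(grab(n,'last_%s.png'%n)))
    s=r.get_state(); print(s['time'],s['tool_pos'].round(1),s['wrist_force'].round(1))
E
python3 -c "
from h import *
rep()"
```

```text
scene (array([ 482.9, -133.6]), array([123.4, 117.9]), 77.3, 2375, 'slopes', array([-0.016,  0.021]), 'z', np.float64(149.5))
top (array([ 478.4, -192.3]), array([68.4, 21.9]), 6.9, 256, 'slopes', array([0.018, 0.1  ]), 'z', np.float64(150.0))
4.0 [488.9 -81.7  93.7] [ 0.8  1.5 -0.6]
```

```bash
sed -i 's/    Q=P\[m\]; c,s,a/    m=cv2.morphologyEx(m.astype(np.uint8),cv2.MORPH_OPEN,np.ones((5,5)))>0\n    Q=P[m]; c,s,a/' h.py; python3 -c "
from h import *
rep()"
```

```text
scene (array([ 474.6, -140.7]), array([107.1, 101.7]), 75.5, 2349, 'slopes', array([-0.017,  0.021]), 'z', np.float64(149.4))
top (array([ 485.6, -187.8]), array([20.8, 49.6]), 89.2, 237, 'slopes', array([-0.005,  0.046]), 'z', np.float64(150.2))
4.1 [488.6 -81.4  93.4] [-0.2 -0.1 -0.2]
```

View pics/last_scene.png

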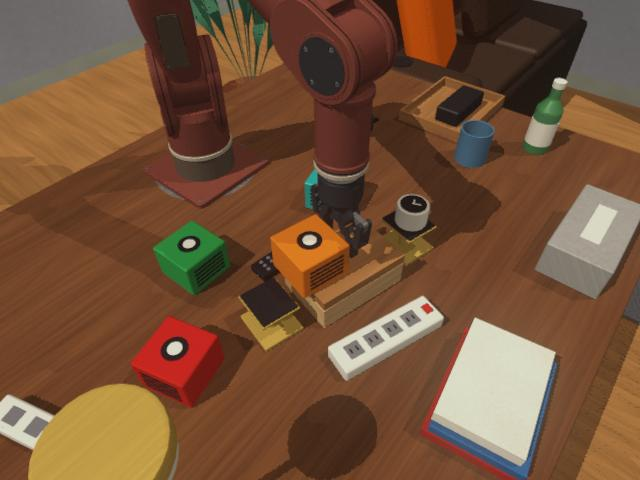

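play_rows(
  deltas=[
    [-0.5,-0.1,-0.8,0,0,0,0],
    [-0.5,-0.2,-1.6,0,0,0,0],
    [-0.5,-0.3,-2.4,0,0,0,0],
    [-0.5,-0.4,-3.2,0,0,0,0],
    [-0.5,-0.5,-4.0,0,0,0,0],
    [-0.5,-0.65,-4.8,0,0,0,0],
    [-0.5,-0.75,-5.6,0,0,0,0],
    [-0.5,-0.85,-6.3,0,0,0,0],
    [-0.5,-0.9,-6.8,0,0,0,0],
    [-0.5,-0.95,-7.0,0,0,0,0],
  ],
)

```text
time: 5.35
tool_pos: [479.2, -151.4, 93.3]
tool_rot: [0.434, 0.559, 0.434, -0.558]
wrist_force: [0.4, 4.0, -1.2]
gripper_width: 63.9
```

```bash
python3 -c "
from h import *
rep()"
```

```text
scene (array([ 462.7, -211.3]), array([103.4, 100.6]), 75.3, 2553, 'slopes', array([-0.001,  0.059]), 'z', np.float64(148.7))
top (array([0., 0.]), array([0., 0.]), 0.0, 0, 'slopes', array([0., 0.]), 'z', np.float64(nan))
5.45 [ 479.2 -151.2   93.3] [ 0.9  3.6 -1. ]
  return _methods._mean(a, axis=axis, dtype=dtype,
  ret = ret.dtype.type(ret / rcount)
```

View pics/last_scene.png

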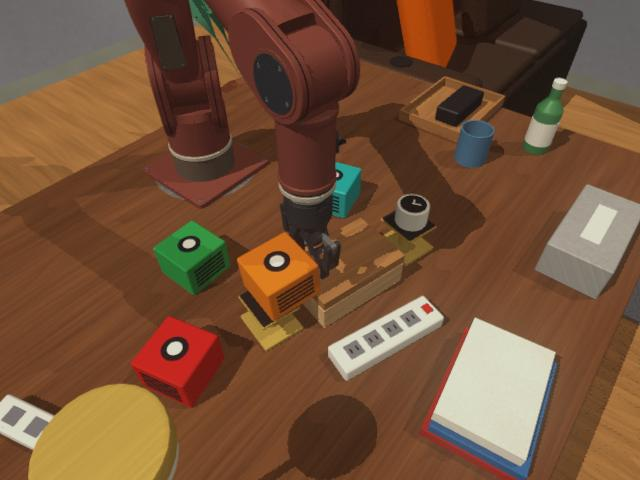

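It is bridging the gap, slightly tilted as expected, with its rear still on the lid. About (-4, -30) mm is left.

play_rows(
  deltas=[
    [-0.5,-0.1,-0.6,0,0,0,0],
    [-0.5,-0.2,-1.2,0,0,0,0],
    [-0.5,-0.25,-1.8,0,0,0,0],
    [-0.5,-0.3,-2.3,0,0,0,0],
    [-0.5,-0.35,-2.7,0,0,0,0],
    [-0.5,-0.4,-3.0,0,0,0,0],
    [-0.5,-0.4,-3.0,0,0,0,0],
    [-0.5,-0.4,-3.0,0,0,0,0],
  ],
)

```text
time: 6.45
tool_pos: [475.2, -181.1, 93.3]
tool_rot: [-0.434, -0.558, -0.434, 0.558]
wrist_force: [-0.0, 2.3, -0.9]
gripper_width: 64.2
```

```bash
python3 -c "
from h import *
rep()" 2>/dev/null
```

```text
scene (array([ 458.9, -241.3]), array([102.9, 101.3]), 74.9, 2697, 'slopes', array([-0.006,  0.041]), 'z', np.float64(147.5))
top (array([0., 0.]), array([0., 0.]), 0.0, 0, 'slopes', array([0., 0.]), 'z', np.float64(nan))
6.55 [ 475.2 -181.    93.3] [ 0.7  2.3 -0.4]
```

Now I'll back off from the face, rise, and clear the view.

play_rows(
  deltas=[
    [-0.5,0.1,0.5,0,0,0,0],
    [-0.5,0.3,1.2,0,0,0,0],
    [-0.5,0.7,2.8,0,0,0,0],
    [-0.5,1.3,5,0,0,0,0],
    [-0.5,1.3,5,2,0,0,0],
    [-0.5,1.3,5,6,0,0,0],
    [-0.5,1.3,5,11,0,0,0],
    [-0.5,1.3,5,16,0,0,0],
    [-0.5,3,10,18,0,0,0],
    [-0.5,5,15,18,0,0,0],
  ],
)

```text
time: 7.8
tool_pos: [526.4, -29.2, 275.7]
tool_rot: [0.435, 0.56, 0.432, -0.558]
wrist_force: [1.1, 0.3, -1.1]
gripper_width: 64.5
```

play_rows(
  deltas=[
    [-0.5,1,6,0,0,0,0],
    [-0.5,2,12,0,0,0,0],
    [-0.5,3,18,0,0,0,0],
    [-0.5,3,24,0,0,0,0],
    [-0.5,3,24,0,0,0,0],
  ],
)

```text
time: 8.43
tool_pos: [552.8, 216.5, 273.3]
tool_rot: [0.435, 0.557, 0.438, -0.556]
wrist_force: [0.5, 0.2, 0.2]
gripper_width: 64.2
```

```bash
python3 - <<'E' 2>/dev/null
from h import *
rep()
for n in ('top','scene'):
    g=dict(np.load(n+'0.npz')); h0=spk(g); print('ref',n,h0)
f=grab('top'); print('clock',top(f,108,125,(229,185)))
ims=[cv2.imread('pics/last_%s.png'%n) for n in('top','scene')]
a=cv2.resize(ims[0][140:300,190:450],(780,480)); b=cv2.resize(ims[1][160:360,200:460],(780,600))
cv2.imwrite('pics/fin_top.png',a); cv2.imwrite('pics/fin_scene.png',b)
E
```

```text
scene (array([ 458.8, -239.9]), array([100.1, 102.1]), 75.7, 2629, 'slopes', array([-0.013,  0.01 ]), 'z', np.float64(146.5))
top (array([ 456.4, -238.4]), array([100.3, 100.9]), 75.5, 2608, 'slopes', array([ 0.004, -0.004]), 'z', np.float64(147.0))
8.525 [554.5 210.5 273.1] [-0.4 -0.8  0.1]
ref top (array([479. , -80.5]), array([ 99.8, 100.9]), 76.7, 2640, 'slopes', array([ 0.005, -0.001]), 'z', np.float64(150.2))
ref scene (array([482.4, -82.7]), array([100.8, 101.6]), 77.4, 2126, 'slopes', array([-0.018,  0.023]), 'z', np.float64(149.3))
clock (array([542.4,  84.3]), array([62.1, 62.5]), 3.65, 912, np.float64(117.6))
```

View pics/fin_scene.png

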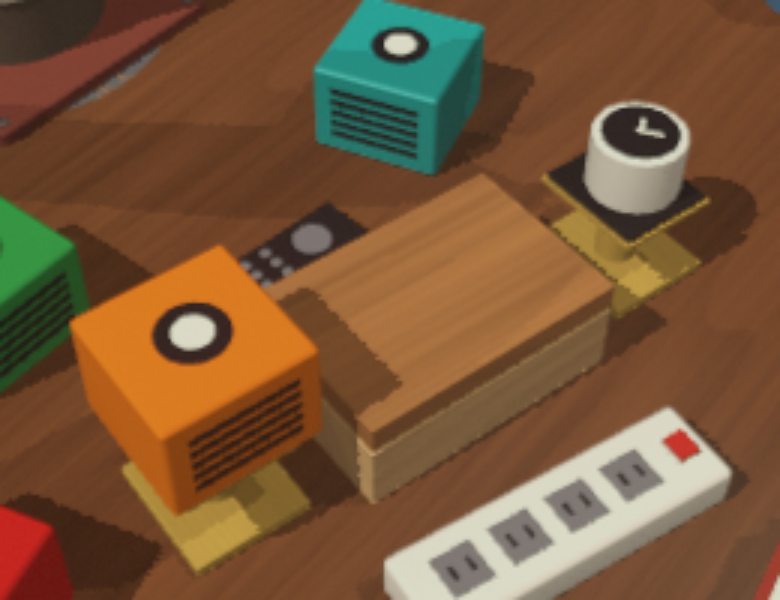

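View pics/fin_top.png

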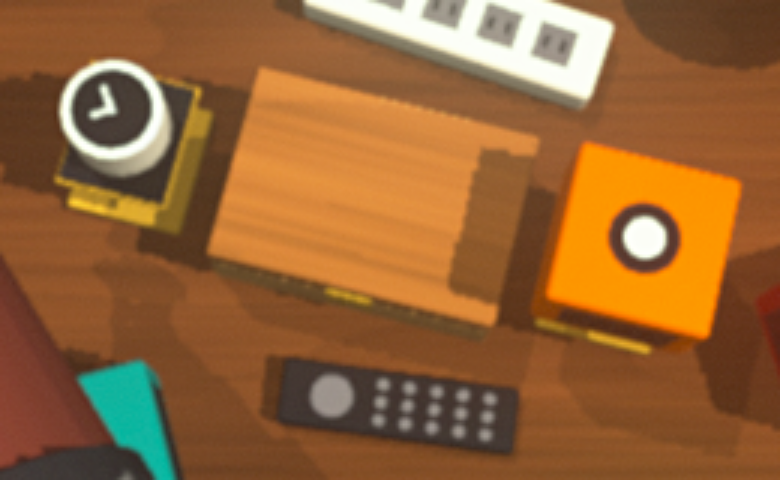

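The speaker sits flat at 3 mm below its lid height. It is within about 3 mm of the stand's centre in both views, square to it to about 0.2°, and clear of the box. The clock has not moved. I'll hand it in.

```bash
python3 -c "
from rig import r
print(r.close_job())"
```

```text
the job is handed in; nothing more can be done
None
```

The orange speaker is on the free stand, on the −y side of the box, and the job is handed in; no verdict came back. I pushed it with both fingers of the half-open gripper against its rear face. It went slightly diagonally across the gap in three short pushes, then I backed off, and it took about 8.5 s of the 37 s.

Last checks:
- **Position:** the centre is about 2 to 3 mm from the stand's centre in both views. I compared against the stand as measured at the start, since the speaker now covers it.
- **Angle:** within about 0.2° of square, and flat. The top camera gives a slope of about 0.004 rad. The scene camera gives about 0.015, no more than it read before the move.
- **Height:** the top is 3 mm lower than when it stood on the lid, as it should be on the plate.
- **Box:** there is a visible gap between the speaker and the box.
- **Clock:** it still measures within 1 mm of its starting position, on the other stand.

While the arm was over the speaker, the top view was blocked and its readings then were no use. During the push I relied on the scene camera and the arm's own position. Once the arm was clear, the two cameras differed by about 2 mm, which is within the calibration error.

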